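# Lock a flow adjuster without losing its setting

## Robot

A 6-joint arm with a two-finger parallel gripper is mounted at the origin on the work surface. World frame = base frame: x ahead of the robot, y to its left, z up, the work surface at z = 0. Lengths are in m, angles in rad, forces in N, time in s.
With the tool pointing down it reaches from about 0.3 to 0.875 m from the base axis. Payload 6.4 kg.
Tool frame: the origin (TCP) lies on the front face of the gripper's body, between the roots of the fingers; the fingertips stand 73 mm ahead of it and the grasp point (between the pads) lies 54 mm ahead of it (tips_ahead is the distance from the TCP to the fingertips, in m); z points along the fingers, y is the direction in which the jaws open and shut (so a half turn about z gives the same grasp; the last joint's range is limited). The gripper opens to 85 mm and grips with 20 to 120 N. Pads are 22 mm wide; open, the fingers measure 114 mm over their backs; the gripper's body (76 mm by 85 mm) begins 54 mm behind the grasp point. The pads swing forward as they close: fully open they stand 13 mm farther back than shut.
Start: joints at [-1.395, 0.181, 1.607, -0, 1.354, -0.206], TCP at [0.214, -0.534, 0.304] pointing down, gripper open.
Joint ranges: [-2.99, 2.99], [-0.89, 2.07], [0.3, 2.58], [-1.14, 4.28], [0, 2.63], [-3.12, 3.12]. Speed limits (rad/s): [2.57, 2.57, 3.01, 3.14, 3.14, 3.14].

## Interface

Orientations are given as a 3x3 rotation matrix whose columns are the frame's x, y, z axes.
In Python, from cell import get_obs, camera, calibration, close_job, tips_ahead gives the robot as it stands.
- The arm moves only by the tool apply_moves, never from a script. Its argument "moves" is one flat list of numbers, 7 for each row, row after row: the turn, a rotation vector about the tool's x, y, z in degrees, then the shift along the tool's x, y, z in cm, then the opening, from 0 (shut) to 1 (fully open). A call has 1 to 5 rows; each row shifts and turns the commanded pose from where the row before left it, along the tool's axes as they then stand; what a row does not reach is not made up. A row lasts 1/8 s, in which the tool goes at most 62.5 mm and 10.7 degrees, less where a joint would pass 70% of its speed; a pose out of reach is approached as far as the arm can. A call is refused whole if a number of a shift passes 6.25 or a number of a turn 10.7, either way. A call with a gripper value outside its range is refused whole. The fingers move at their own pace and stop on an object; "squeeze" is the grip in N (left out, the last holds). Time passes only in rows, so rows that do not move let the fingers close. It gives the time, the measured TCP pose, the force and the opening at its end, in the units of the state.
- get_obs(): the state, without advancing time (a new reading comes with each control period).
- camera(name): name is "scene" or "top" or "wrist"; returns the picture (420x560x3 uint8, blue, green, red); there is no depth.
- calibration(name): a dict with "intrinsics" (3x3 intrinsics, pixels), "pose" (4x4, takes a point from camera to world coordinates). Camera axes: x right, y down, z forward; pixel columns grow to the right and rows downward; lengths in m; the calibration is good to about 2 mm. The wrist camera is an equidistant fisheye: a pixel r from the principal point sees the ray r / f radians off the axis. A picture is of the moment at which its call begins: read the wrist's pose just before it. calibration takes no time and is no camera call; for the wrist camera it gives the pose at the moment of the call.
- close_job(): hands the job in, once; it reports no verdict.
The state is a dict: "time_s": time; "q": joint angles; "joint_velocities": joint speeds; "effort": joint torques, N m; "eef_pos": TCP position; "tool_rot": TCP orientation; "force": force on the tool from outside, world axes, zero at the start; "ft_torque": the same for the moment, N m; "gripper_width": finger opening in m.
Only numpy, scipy, OpenCV 4.12 (cv2) and the standard library are available. Lean on these libraries where they do the work, as an engineer would, in place of code of your own. Each camera call takes 0.05 s, during which the arm holds its last target.

## Task

The flow adjuster on the paint bench is set: lock it without losing the setting. Fit the red holding key fully down over the barrel's flats and the stop post so that the barrel cannot turn, then turn the knurled lock ring clockwise (seen from above) until it comes up against the housing and is firmly hand-tight, without forcing it. Leave the key lying in place, let go, and do not disturb the other things on the bench.

Things in the scene. Friction and masses are not known exactly. Their poses are not given: they have to be found in the camera images.
- housing: Flow adjuster fixed to the bench: green base plate 165 x 84 x 20 mm (x -57 to +108 mm), on it an aluminium neck (54 mm across at most, 45 just under the ring), the brass barrel and its lock ring, all on one upright axis. Origin: on that axis, at bench height; z up, x points to the stop post, along the yellow line on the plate. A brass pipe stub at -x, 28 mm up, reaches out 70 mm.
- tang (a point): Fixed point on the axis, 76 mm above the bench: top of the barrel's round brass shoulder (47 mm across). On it stands the barrel's tang with the flats: 36 mm along the housing's x, 20 mm along y (at the setting), from 76 to 90 mm up, a red line along its top. Its axes are the housing's.
- barrel (a joint): Turn of the barrel in its housing (rad), 0 at the setting, tang then along the housing's x; positive clockwise from above. Only 0.05 N m of friction, so the lock ring drags it along unless the key holds it. The setting is lost if it is ever more than 0.2 rad from 0. With the key on, the play lets it turn up to 0.15 rad.
- lock_ring (a joint): Turn of the lock ring's thread on the barrel (rad): starts loose at -1.05 to -0.6, grows clockwise from above; 0 = seated on the housing, where it stops. Takes 0.14 N m to run. A springy collar (6 N m/rad) joins the knurled grip to it, so once seated the torque rises over a tenth or two of a radian. Hand-tight is 0.55 to 1.1 N m at the ring; about 0.8 is right.
- ring_center (a point): Centre of the knurled dark steel lock ring: 64 mm across, 22 mm high (50 to 72 mm above the bench), on the barrel axis. Grip it round the rim from above, fingers on the two sides across from the key's arm. Its axes are the housing's and do not turn with the ring.
- stop_post: Steel stop post fixed on the same base, 88 mm from the barrel axis along the housing's x. Origin on the bench under its axis. A 20 mm thick foot up to 76 mm, then a 9 mm pin up to 91 mm with a tapered tip. It takes the key's thrust: about 11 N for each N m on the ring.
- key: Loose red key, 0.13 to 0.25 kg, flat on the bench. Origin: underside, centre of the 39 x 23 mm hole in its head plate (52 x 36 x 10 mm); z up, x along the arm to the end plate (30 x 30 x 10 mm) with a 13 x 12 mm hole at x = 88 mm. Arm: upright bar 14 mm thick, 32 mm high, x = 26 to 73 mm; grip it across y at x = 45 mm. Fully on: underside 76 mm up on shoulder and post foot, x along the housing's x.
- can_green: Bystander: spray can, green and aluminium, 52 mm across, 170 mm high. Origin under its centre.
- can_blue: Bystander: spray can, blue and yellow, 60 mm across, 190 mm high. Origin under its centre.
- solvent: Bystander: white jar with red cap, 76 mm across, 130 mm high. Origin under its centre.
- cup: Bystander: empty clear mixing cup, 90 mm across, 100 mm high. Origin under its centre.
- brush: Bystander: paint brush lying on the bench. Origin under its middle, x along it.
- driver: Bystander: orange-handled screwdriver lying on the bench. Origin under its middle, x along it.
- spare_ring: Bystander: a spare lock ring lying loose on the bench, 64 mm across, 22 mm high; not the one to turn. Origin under its centre.

How it is judged:
By the outcome, as a careful person would: the job done as asked, in the order asked, and still so for the second after the job is handed in, with the robot touching nothing.
It also fails if it takes over 72 s, if anything falls off the work surface, if the arm or the gripper's body presses on something with over 40 N, if the wrist force passes 120 N, or if a joint passes its speed limit or range.

## Working session

There is one attempt and no reset: what is moved stays moved. The work goes in short steps, Python scripts to look and compute and a tool call to move; the robot and the scene stay as the last step left them, time stands still between calls to the robot, and variables do not carry over. Pictures are saved under pics/ and viewed, and the job is handed in when it is done.

Besides the shell and the picture viewer there is one more tool, called after "Call:" by a JSON object that holds its "api" and its "payload". apply_moves: Moves the arm, as the interface text tells. Its arguments: {"type":"object","properties":{"moves":{"type":"array"},"squeeze":{"type":"number"}},"required":["moves"]}

```bash
ls; mkdir -p pics; cat > h.py <<'E'
import numpy as np, cv2
from cell import get_obs, camera, calibration, close_job, tips_ahead
E
python3 - <<'E'
from h import *
o=get_obs()
for k,v in o.items(): print(k,np.round(v,4).tolist())
for n in ("scene","top","wrist"):
    c=calibration(n); im=camera(n); cv2.imwrite(f"pics/{n}0.png",im); np.savez(f"pics/{n}0.npz",**{k:c[k] for k in ("intrinsics","pose")})
    print(n,np.round(c["intrinsics"],2).tolist(),np.round(c["pose"],4).tolist(),c.keys())
try: print(tips_ahead(1))
except Exception as e: print(tips_ahead,e)
E
```

```text
pics
time_s 0.0
q [-1.3953, 0.1815, 1.608, -0.0, 1.3538, -0.2063]
joint_velocities [-0.0013, -0.0007, -0.0002, 0.0006, -0.0022, -0.001]
effort [-0.0004, -44.4869, -35.1338, -0.0004, 0.0091, 0.0]
eef_pos [0.2142, -0.5332, 0.303]
tool_rot [[0.928, 0.3726, -0.0003], [0.3726, -0.928, 0.0017], [0.0003, -0.0017, -1.0]]
force [0.0214, 0.0304, 0.0324]
ft_torque [0.0069, 0.0319, 0.0105]
gripper_width 0.0851
scene [[498.39, 0.0, 279.99], [0.0, 498.39, 205.33], [0.0, 0.0, 1.0]] [[0.5404, 0.6364, -0.5504, 1.3608], [0.8412, -0.3969, 0.3671, -0.4516], [0.0151, -0.6614, -0.7499, 1.1263], [0.0, 0.0, 0.0, 1.0]] dict_keys(['intrinsics', 'pose'])
top [[430.92, 0.0, 269.93], [0.0, 430.92, 206.16], [0.0, 0.0, 1.0]] [[-0.0279, -0.9981, 0.0556, 0.5006], [-0.9996, 0.0274, -0.0105, 0.0644], [0.0089, -0.0558, -0.9984, 1.1756], [0.0, 0.0, 0.0, 1.0]] dict_keys(['intrinsics', 'pose'])
wrist [[325.19, 0.0, 285.38], [0.0, 325.19, 206.33], [0.0, 0.0, 1.0]] [[0.3719, -0.8878, -0.2711, 0.2828], [-0.9283, -0.3562, -0.1072, -0.5063], [-0.0014, 0.2915, -0.9566, 0.3736], [0.0, 0.0, 0.0, 1.0]] dict_keys(['intrinsics', 'pose'])
0.0726 'float' object is not callable
```

View pics/scene0.png

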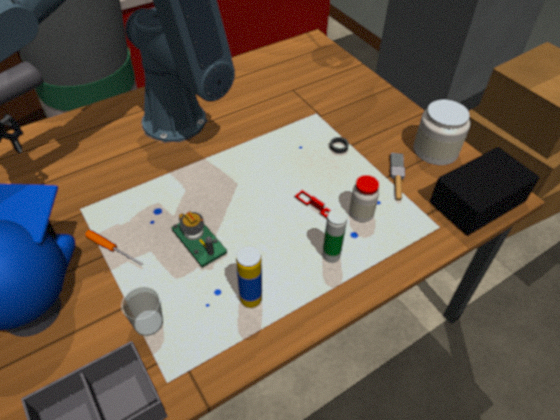

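View pics/top0.png

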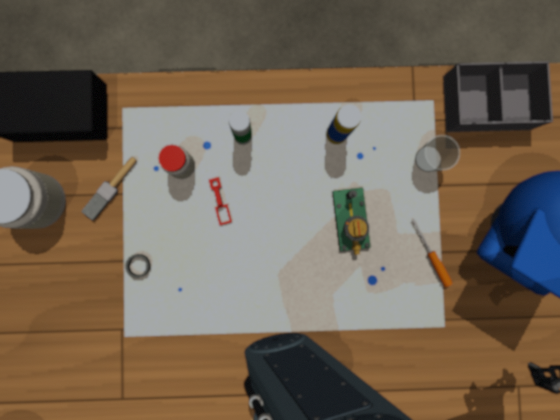

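View pics/wrist0.png

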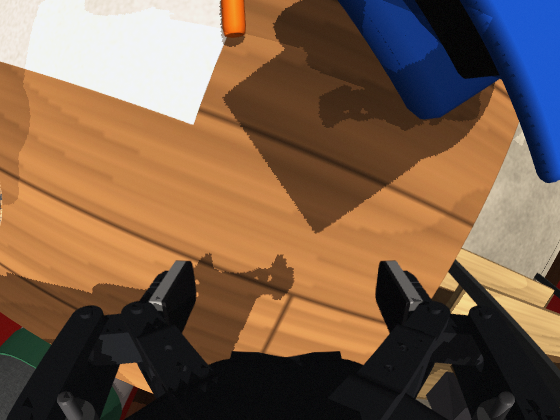

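The scene view shows the key at about (313,203) and the housing at about (198,238). In the top view they are at about (220,202) and (352,221), with the stop post towards +x (row 197). The wrist view doesn't show the target yet. Next I'll measure coarsely.

```bash
cat >> h.py <<'E'
def ray(K,P,uv,fish=False):
    x=(uv[0]-K[0,2])/K[0,0]; y=(uv[1]-K[1,2])/K[1,1]
    if fish:
        r=np.hypot(x,y); s=np.sin(r)/r if r>1e-9 else 1; d=np.array([x*s,y*s,np.cos(r)])
    else: d=np.array([x,y,1.]); d/=np.linalg.norm(d)
    return P[:3,3],P[:3,:3]@d
def plane(K,P,uv,z,fish=False):
    o,d=ray(K,P,uv,fish); return o+d*(z-o[2])/d[2]
def tri(rays):
    A=np.zeros((3,3));b=np.zeros(3)
    for o,d in rays:
        M=np.eye(3)-np.outer(d,d);A+=M;b+=M@o
    p=np.linalg.solve(A,b); return p,[np.linalg.norm((np.eye(3)-np.outer(d,d))@(p-o)) for o,d in rays]
def proj(K,P,X,fish=False):
    p=P[:3,:3].T@(np.asarray(X)-P[:3,3])
    if fish:
        r=np.hypot(p[0],p[1]);t=np.arctan2(r,p[2]);p=np.array([p[0]/r*t,p[1]/r*t,1]) 
    return (K@(p/p[2]))[:2]
def load(n):
    f=np.load(f"pics/{n}.npz"); return cv2.imread(f"pics/{n}.png"),f["intrinsics"],f["pose"]
def snap(name,tag):
    c=calibration(name); im=camera(name); cv2.imwrite(f"pics/{tag}.png",im); np.savez(f"pics/{tag}.npz",intrinsics=c["intrinsics"],pose=c["pose"]); return im,c["intrinsics"],c["pose"]
def redmask(im):
    b,g,r=[im[...,i].astype(int) for i in range(3)]
    return ((r>110)&(g<0.45*r)&(b<0.45*r)).astype(np.uint8)*255
E
python3 - <<'E'
from h import *
a=load("top0");b=load("scene0")
t=cv2.resize(a[0][165:270,190:390],None,fx=4,fy=4,interpolation=cv2.INTER_CUBIC)
s=cv2.resize(b[0][180:280,165:350],None,fx=4,fy=4,interpolation=cv2.INTER_CUBIC)
cv2.imwrite("pics/tc.png",t);cv2.imwrite("pics/sc.png",s)
for im,K,P in (a,b):
    m=redmask(im);n,l,st,ce=cv2.connectedComponentsWithStats(m)
    for i in range(1,n):
        if 30<st[i,4]<2000: print(st[i],ce[i],plane(K,P,ce[i],.01).round(3))
E
```

```text
[159 146  26  25 514] [171.76459144 157.94552529] [0.704 0.316 0.01 ]
[210 178  17  33 140] [216.98571429 192.58571429] [0.606 0.195 0.01 ]
[356 176  23  17 306] [367.07843137 183.96078431] [0.61  0.373 0.01 ]
[296 191  28  16 116] [309.28448276 198.94827586] [0.567 0.184 0.01 ]
[320 208  10   9  45] [324.04444444 211.42222222] [0.631 0.193 0.01 ]
[ 86 231  29  19 129] [ 99.23255814 239.86821705] [ 0.382 -0.404  0.01 ]
```

View pics/tc.png

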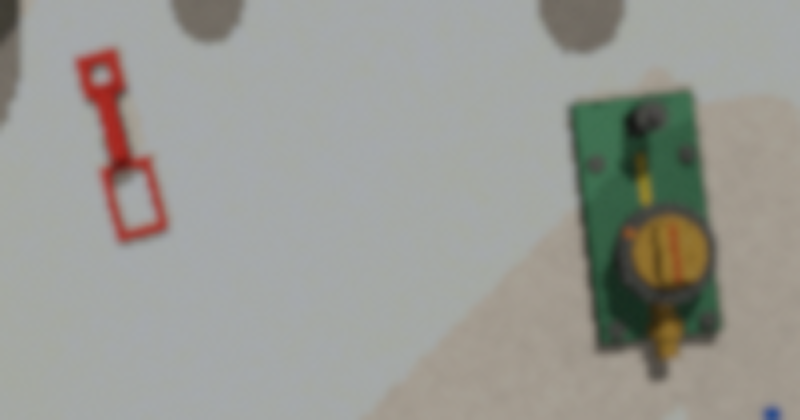

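View pics/sc.png

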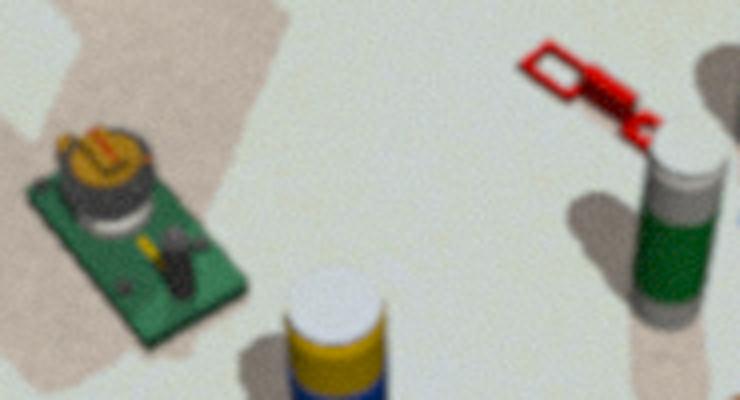

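The top view crop shows the key's head hole at about (223.3,215.0) and its end hole at about (215.3,184.3). The post tip is at about (352,194.5) and the middle of the tang line at about (358,228). Both agree with the scene crop.

```bash
python3 - <<'E'
from h import *
im,K,P=load("top0")
H=plane(K,P,(223.25,215),.005);E=plane(K,P,(215.25,184.25),.005)
T=plane(K,P,(358,228),.09);S=plane(K,P,(352,194.5),.09)
for n,a,b in(("key",H,E),("hous",T,S)):
    d=b-a;print(n,a.round(4),b.round(4),np.linalg.norm(d).round(4),np.degrees(np.arctan2(d[1],d[0])).round(2))
im,K,P=load("scene0")
H=plane(K,P,(165+555/4,180+70/4),.005);T=plane(K,P,(165+105/4,180+150/4),.09);S=plane(K,P,(165+178/4,180+238/4),.09)
print(H,T,S)
E
```

```text
key [0.5453 0.1796 0.005 ] [0.6297 0.1995 0.005 ] 0.0867 13.29
hous [ 0.4999 -0.1673  0.09  ] [ 0.5849 -0.1554  0.09  ] 0.0859 7.95
[0.54930754 0.17589282 0.005     ] [ 0.51002117 -0.17173768  0.09      ] [ 0.6028094  -0.16452609  0.09      ]
```

Call:
{"api": "apply_moves", "payload": {"moves": [0,0,0,5.0,-2.9,0,1,0,0,0,5.0,-2.9,0,1,0,0,0,5.0,-2.9,0,1,0,0,0,5.0,-2.9,0,1,0,0,0,5.0,-2.9,0,1]}}

```text
time_s: 0.78
eef_pos: [0.393, -0.3042, 0.3038]
tool_rot: [[0.928, 0.372, 0.0], [0.372, -0.928, -0.0], [0.0, 0.0, -1.0]]
force: [1.1, -0.4, 0.0]
gripper_width: 0.0852
```

Call:
{"api": "apply_moves", "payload": {"moves": [0,0,0,5.0,-2.9,0,1,0,0,0,5.0,-2.9,0,1,0,0,0,4.0,-2.9,0,1,0,0,7,0,0,0,1,0,0,7,0,0,0,1]}}

```text
time_s: 1.4
eef_pos: [0.49, -0.1719, 0.3035]
tool_rot: [[0.991, 0.135, -0.001], [0.135, -0.991, 0.0], [-0.001, -0.0, -1.0]]
force: [-0.1, 0.4, 0.7]
gripper_width: 0.0852
```

Call:
{"api": "apply_moves", "payload": {"moves": [0,0,0,0,0,0,1]}}

```text
time_s: 1.52
eef_pos: [0.4897, -0.1727, 0.3036]
tool_rot: [[0.99, 0.139, -0.001], [0.139, -0.99, 0.0], [-0.0, -0.0, -1.0]]
force: [-0.6, 0.3, -0.2]
gripper_width: 0.0856
```

```bash
python3 - <<'E'
from h import *
snap("wrist","w1"); o=get_obs(); print(o["eef_pos"].round(4) if hasattr(o["eef_pos"],"round") else o["eef_pos"],np.round(o["tool_rot"],3).tolist(),np.round(o["q"],3),o["time_s"])
print(calibration("wrist")["pose"].round(4).tolist())
E
```

```text
[ 0.4896 -0.1729  0.3037] [[0.99, 0.14, -0.0], [0.14, -0.99, 0.0], [-0.0, -0.0, -1.0]] [-0.568  0.056  1.746  0.     1.34   0.863] 1.575
[[0.1389, -0.9471, -0.2894, 0.5629], [-0.9903, -0.1329, -0.0404, -0.1633], [-0.0002, 0.2922, -0.9564, 0.3741], [0.0, 0.0, 0.0, 1.0]]
```

View pics/w1.png

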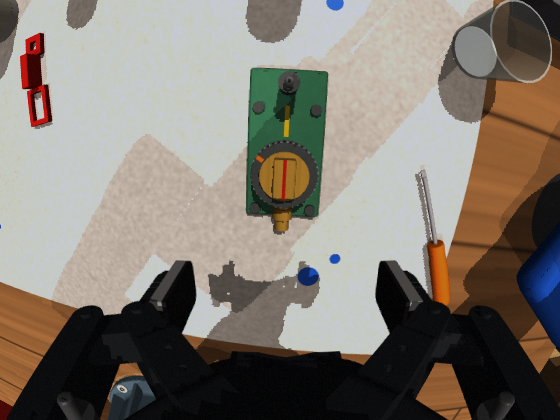

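The wrist view shows the housing clearly: the ring and tang at about (284,174), the post tip at about (290,82) and the yellow line between them. The key is at the left, about (36,80). I'll take a second, shifted view on the way to the key.

Call:
{"api": "apply_moves", "payload": {"moves": [0,0,0,2.0,-5.0,0,1,0,0,0,2.0,-5.0,0,1,0,0,0,0,0,0,1,0,0,0,0,0,0,1]}}

```text
time_s: 2.08
eef_pos: [0.5156, -0.0688, 0.3038]
tool_rot: [[0.99, 0.139, -0.0], [0.139, -0.99, -0.0], [-0.0, 0.0, -1.0]]
force: [0.3, 0.1, -0.4]
gripper_width: 0.0853
```

```bash
python3 - <<'E'
from h import *
snap("wrist","w2")
E
```

Call:
{"api": "apply_moves", "payload": {"moves": [0,0,0,2.2,-5.0,0.5,1,0,0,0,2.2,-5.0,0.5,1,0,0,0,2.2,-5.0,0.5,1,0,0,0,2.2,-5.0,0.5,1,0,0,-5,2.2,-4.4,0.5,1]}}

```text
time_s: 2.75
eef_pos: [0.5921, 0.1884, 0.2787]
tool_rot: [[0.975, 0.224, 0.0], [0.224, -0.975, -0.0], [0.0, 0.0, -1.0]]
force: [0.6, -0.1, 0.4]
gripper_width: 0.0854
```

Call:
{"api": "apply_moves", "payload": {"moves": [0,0,0,0,0,0,1,0,0,0,0,0,0,1]}}

```text
time_s: 3.0
eef_pos: [0.5914, 0.187, 0.2785]
tool_rot: [[0.975, 0.222, -0.001], [0.222, -0.975, -0.001], [-0.001, 0.0, -1.0]]
force: [0.3, -0.5, 0.4]
gripper_width: 0.0853
```

```bash
python3 - <<'E'
from h import *
snap("wrist","w3"); 
a=load("w1")[0];b=load("w2")[0]
cv2.imwrite("pics/w12.png",np.hstack([cv2.resize(a[50:250,210:360],None,fx=2.6,fy=2.6,interpolation=cv2.INTER_CUBIC),cv2.resize(b[50:250,320:470],None,fx=2.6,fy=2.6,interpolation=cv2.INTER_CUBIC)]))
E
```

```text
(no output)
```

View pics/w12.png

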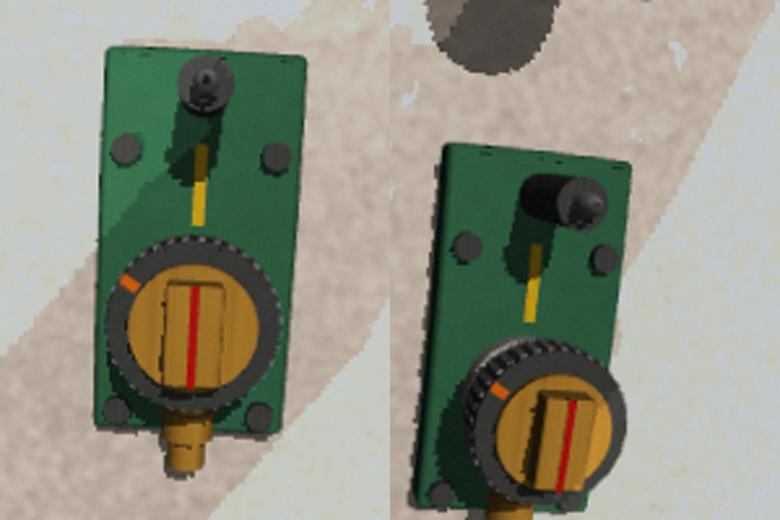

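View pics/w3.png

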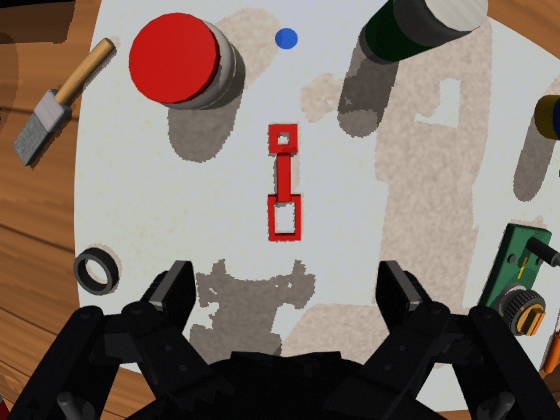

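```bash
python3 - <<'E'
from h import *
R=[];L={}
for n,box,post in (("w1",(260,320,140,220),(289.2,79.2)),("w2",(370,440,190,260),(395,128.8))):
    im,K,P=load(n); m=redmask(im); mm=np.zeros_like(m); x0,x1,y0,y1=box; mm[y0:y1,x0:x1]=m[y0:y1,x0:x1]
    nn,l,st,ce=cv2.connectedComponentsWithStats(mm); i=1+np.argmax(st[1:,4]); ys,xs=np.where(l==i)
    print(n,st[i],ce[i])
    y_lo,y_hi=ys.min(),ys.max(); top=(xs[ys<=y_lo+1].mean(),y_lo); bot=(xs[ys>=y_hi-1].mean(),y_hi+0.)
    L[n]=dict(c=ray(K,P,ce[i],True),t=ray(K,P,top,True),b=ray(K,P,bot,True),p=ray(K,P,post,True))
    a=plane(K,P,top,.09,True);b=plane(K,P,bot,.09,True);p=plane(K,P,post,.0905,True);c=plane(K,P,ce[i],.09,True)
    d=a-b;e=p-c
    print(' line ends',a.round(4),b.round(4),np.linalg.norm(d).round(4),np.degrees(np.arctan2(d[1],d[0])).round(2),'c',c.round(4),'post',p.round(4),np.linalg.norm(e[:2]).round(4),np.degrees(np.arctan2(e[1],e[0])).round(2))
for k in "ctbp":
    p,r=tri([L["w1"][k],L["w2"][k]]);print(k,p.round(4),np.round(r,4))
# key
im,K,P=load("w3"); cv2.imwrite("pics/w3c.png",cv2.resize(im[110:250,240:330],None,fx=4,fy=4,interpolation=cv2.INTER_CUBIC))
m=redmask(im);m[:110]=0;m[250:]=0
cs,h=cv2.findContours(m,cv2.RETR_CCOMP,cv2.CHAIN_APPROX_NONE)
for c,hh in zip(cs,h[0]):
    if cv2.contourArea(c)>20: 
        M=cv2.moments(c);uv=(M['m10']/M['m00'],M['m01']/M['m00']);print(hh[3],cv2.contourArea(c),np.round(uv,1),plane(K,P,uv,.01,True).round(4),plane(K,P,uv,.0,True).round(4),cv2.boundingRect(c))
im,K,P=load("w1");cv2.imwrite("pics/w1c.png",cv2.resize(im[25:135,10:70],None,fx=4,fy=4,interpolation=cv2.INTER_CUBIC))
im,K,P=load("w2")
m=redmask(im)
cs,h=cv2.findContours(m,cv2.RETR_CCOMP,cv2.CHAIN_APPROX_NONE)
for c,hh in zip(cs,h[0]):
    if cv2.contourArea(c)>20: 
        M=cv2.moments(c);uv=(M['m10']/M['m00'],M['m01']/M['m00']);print('w2',hh[3],cv2.contourArea(c),np.round(uv,1),plane(K,P,uv,.01,True).round(4),cv2.boundingRect(c))
E
```

```text
w1 [281 160   6  40 144] [283.80555556 178.88194444]
 line ends [ 0.5191 -0.1684  0.09  ] [ 0.4835 -0.1717  0.09  ] 0.0358 5.29 c [ 0.5021 -0.1701  0.09  ] post [ 0.59   -0.1626  0.0905] 0.0882 4.89
w2 [383 204   9  35 106] [387.38679245 220.98113208]
 line ends [ 0.5188 -0.1689  0.09  ] [ 0.4842 -0.1719  0.09  ] 0.0347 4.94 c [ 0.5018 -0.1703  0.09  ] post [ 0.5888 -0.1588  0.0905] 0.0877 7.53
c [ 0.5021 -0.1701  0.0906] [0.0001 0.0001]
t [ 0.5193 -0.1683  0.0915] [0.0001 0.0001]
b [ 0.4839 -0.1717  0.0902] [0.0003 0.0003]
p [ 0.5898 -0.1623  0.0814] [0.0011 0.0011]
-1 1143.5 [283.9 199.4] [0.5697 0.1829 0.01  ] [0.5669 0.1823 0.    ] (268, 155, 33, 86)
-1 751.5 [282.7 138.3] [0.6339 0.1987 0.01  ] [0.6331 0.1986 0.    ] (269, 124, 29, 30)
1 154.0 [283.  138.5] [0.6338 0.1983 0.01  ] [0.6329 0.1982 0.    ] (277, 132, 13, 14)
w2 -1 147.0 [486.8 286.2] [ 0.3953 -0.3948  0.01  ] (484, 263, 11, 44)
w2 -1 68.5 [387.4 220.8] [ 0.4775 -0.2015  0.01  ] (383, 204, 9, 35)
w2 -1 337.5 [ 94.8 128.5] [0.5466 0.1756 0.01  ] (80, 104, 29, 46)
w2 -1 631.0 [83.5 72. ] [0.6182 0.2005 0.01  ] (74, 46, 23, 63)
w2 7 88.5 [86.2 59.8] [0.634  0.1983 0.01  ] (82, 53, 10, 14)
```

View pics/w3c.png

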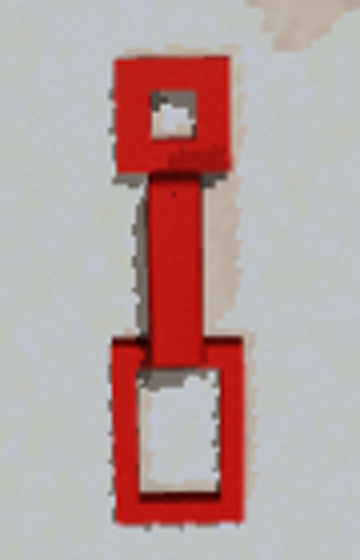

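```bash
python3 - <<'E'
from h import *
im,K,P=load("w3")
f=lambda x,y:(240+(x+.5)/4-.5,110+(y+.5)/4-.5)
def pl(pts,z): 
    A=np.array([plane(K,P,f(*p),z,True) for p in pts]); return A
h=pl([(113,340),(243,340),(243,522),(115,522)],.01); e=pl([(115,57),(230,57),(229,171),(115,172)],.01); a=pl([(149,182),(200,182),(206,364),(150,364)],.032)
for A in (h,e,a): print(A.mean(0).round(4),[np.linalg.norm(A[i]-A[(i+1)%4]).round(4) for i in range(4)])
d=e.mean(0)-h.mean(0);print('key',np.linalg.norm(d),np.degrees(np.arctan2(d[1],d[0])))
d=(a[0]+a[1]-a[2]-a[3]);print('arm',np.degrees(np.arctan2(d[1],d[0])))
# arm top far end tri: w2 check arm height
im2,K2,P2=load("w2")
for p in (a[0]+a[1])/2,(a[2]+a[3])/2: print('pred w2 arm end',proj(K2,P2,p,True))
print('pred post w2',proj(K2,P2,[.59,-.1626,.0905],True), proj(K2,P2,[.59,-.1626,.076],True))
cv2.imwrite("pics/w2c.png",np.hstack([cv2.resize(im2[40:160,60:140],None,fx=4,fy=4,interpolation=cv2.INTER_CUBIC),cv2.resize(im2[100:220,360:440],None,fx=4,fy=4,interpolation=cv2.INTER_CUBIC)]))
# yellow line direction in w1,w2 at z=.02
for n in("w1","w2"):
    im,K,P=load(n); hsv=cv2.cvtColor(im,cv2.COLOR_BGR2HSV); m=cv2.inRange(hsv,(22,150,80),(32,255,255)); m[160 if n=="w1" else 190:]=0; m[:70]=0
    nn,l,st,ce=cv2.connectedComponentsWithStats(m)
    i=1+np.argmax(st[1:,4]);ys,xs=np.where(l==i);print(n,st[i])
    if len(ys)>5:
        p=np.array([plane(K,P,(x,y),.02,True)[:2] for x,y in zip(xs,ys)]);c=p.mean(0);vx=np.linalg.svd(p-c)[2][0];vx*=np.sign(vx[0]);print(c,np.degrees(np.arctan2(vx[1],vx[0])), np.degrees(np.arctan2(c[1]+.170,c[0]-.502)),np.ptp(p,axis=0))
E
```

```text
[0.5491 0.1779 0.01  ] [np.float64(0.0351), np.float64(0.0532), np.float64(0.0362), np.float64(0.0532)]
[0.634  0.1987 0.01  ] [np.float64(0.0297), np.float64(0.03), np.float64(0.0298), np.float64(0.0302)]
[0.5972 0.1893 0.032 ] [np.float64(0.0125), np.float64(0.0465), np.float64(0.0142), np.float64(0.0464)]
key 0.08739481526685254 13.785540544337863
arm 13.770606983871842
pred w2 arm end [77.38303465 69.47545849]
pred w2 arm end [ 81.26199825 106.58958744]
pred post w2 [399.10257313 128.28049379] [394.00447817 127.28571886]
w1 [284 106   6  31 126]
[ 0.54901775 -0.16588518] 5.910633721341615 5.001566407297602 [0.03285717 0.00667409]
w2 [371 156   7  18  80]
[ 0.5440635  -0.16666658] 1.8444969557109894 4.531070503688854 [0.02032371 0.00601324]
```

View pics/w2c.png

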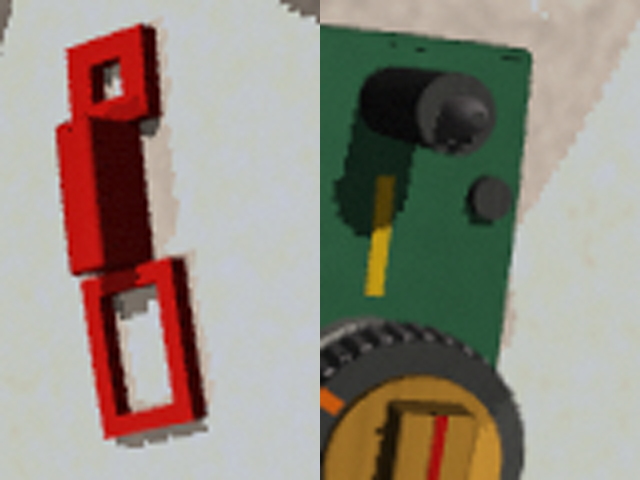

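The key's head centre is at (0.549, 0.178), its end plate at (0.634, 0.199), 87.4 mm apart against the 88 given, with yaw 13.8°. The arm top checks at z = 32 mm in both views. The housing axis is at (0.502, -0.170) with the tang line at z = 90.6 mm and yaw 5.0°. The post is 88.2 mm out. Everything fits the given sizes, so I'll descend to grasp.

Call:
{"api": "apply_moves", "payload": {"moves": [0,0,-1,0.14,-0.12,5,1,0,0,0,0,0,5,1,0,0,0,0,0,5,1,0,0,0,0,0,3,1,0,0,0,0,0,1.9,1], "squeeze": 60}}

```text
time_s: 3.68
eef_pos: [0.5919, 0.188, 0.0785]
tool_rot: [[0.971, 0.237, -0.002], [0.237, -0.971, -0.0], [-0.002, -0.0, -1.0]]
force: [0.9, 0.4, -0.0]
gripper_width: 0.0856
```

Call:
{"api": "apply_moves", "payload": {"moves": [0,0,0,0,0,0,1]}}

```text
time_s: 3.8
eef_pos: [0.5918, 0.1887, 0.0791]
tool_rot: [[0.971, 0.238, -0.002], [0.238, -0.971, -0.0], [-0.002, -0.0, -1.0]]
force: [-0.3, 0.4, -0.1]
gripper_width: 0.0855
```

```bash
python3 - <<'E'
from h import *
im,K,P=snap("wrist","w4"); o=get_obs(); print(np.round(o["eef_pos"],4),np.round(o["tool_rot"],3).tolist())
E
```

```text
[0.5927 0.1891 0.0804] [[0.971, 0.239, 0.0], [0.239, -0.971, -0.0], [0.0, 0.0, -1.0]]
```

View pics/w4.png

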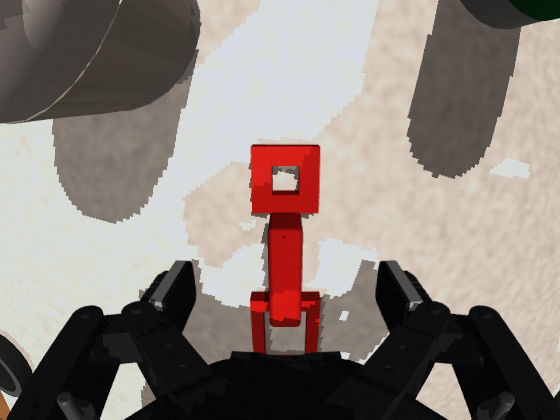

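The open fingers straddle the key's arm, centred at about column 286. The end plate is square in view at (286,180). Closing now.

Call:
{"api": "apply_moves", "payload": {"moves": [0,0,0,0,0,0,0,0,0,0,0,0,0,0,0,0,0,0,0,0,0,0,0,0,0,0,0,0,0,0,0,0,0,0,0], "squeeze": 60}}

```text
time_s: 4.47
eef_pos: [0.5926, 0.19, 0.0804]
tool_rot: [[0.971, 0.24, 0.001], [0.24, -0.971, 0.0], [0.001, 0.0, -1.0]]
force: [-0.3, -0.2, 4.3]
gripper_width: 0.0126
```

Call:
{"api": "apply_moves", "payload": {"moves": [0,0,0,0,0,0,0,0,0,0,0,0,0,0,0,0,0,0,0,-2,0,0,0,0,0,0,-5,0,0,0,0,0,0,-5,0]}}

```text
time_s: 5.1
eef_pos: [0.5917, 0.1896, 0.2012]
tool_rot: [[0.971, 0.24, -0.002], [0.24, -0.971, -0.0], [-0.002, -0.0, -1.0]]
force: [1.5, 0.1, -1.6]
gripper_width: 0.0133
```

Call:
{"api": "apply_moves", "payload": {"moves": [0,0,0,0,0,0,0,0,0,0,0,0,0,0]}}

```text
time_s: 5.35
eef_pos: [0.5917, 0.1897, 0.1998]
tool_rot: [[0.971, 0.24, -0.001], [0.24, -0.971, -0.0], [-0.001, -0.0, -1.0]]
force: [-1.1, -0.2, -2.5]
gripper_width: 0.013
```

```bash
python3 - <<'E'
from h import *
im,K,P=snap("wrist","w5"); o=get_obs(); print(np.round(o["eef_pos"],4),np.round(o["tool_rot"],3).tolist(),o["gripper_width"],np.round(o["force"],2),np.round(o["ft_torque"],2))
E
```

```text
[0.5912 0.1896 0.1986] [[0.971, 0.24, -0.003], [0.24, -0.971, -0.0], [-0.003, -0.0, -1.0]] 0.012698857917672833 [ 0.01 -0.45 -1.69] [ 0.   -0.02 -0.  ]
```

View pics/w5.png

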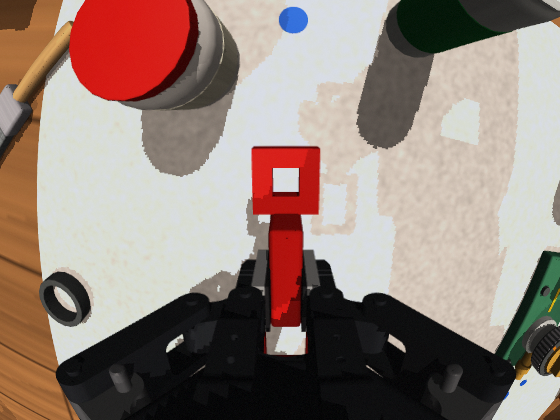

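The key is held, level and straight, with the end plate hole at (286,181), the same as before the lift. Working out its pose in the tool frame.

```bash
python3 - <<'E'
from h import *
for n,zt,eef,R in (("w5",.1986+.0014-.07,None,None),):
    im,K,P=load(n)
    # camera->tool fixed transform from stored simultaneous pose (w5)
    o=get_obs(); T=np.eye(4);T[:3,:3]=o["tool_rot"];T[:3,3]=o["eef_pos"]
    CT=np.linalg.inv(T)@calibration("wrist")["pose"]; print(CT.round(4).tolist()); np.save("CT.npy",CT)
    m=redmask(im); m[:120]=0; 
    cs,h=cv2.findContours(m,cv2.RETR_CCOMP,cv2.CHAIN_APPROX_NONE)
    for c,hh in zip(cs,h[0]):
        if cv2.contourArea(c)>100:
            M=cv2.moments(c);uv=(M['m10']/M['m00'],M['m01']/M['m00']);print(hh[3],cv2.contourArea(c),np.round(uv,1),cv2.boundingRect(c),plane(K,CT,uv,.07,True).round(4))
    cv2.imwrite("pics/w5c.png",cv2.resize(im[140:340,240:330],None,fx=3,fy=3,interpolation=cv2.INTER_CUBIC))
    for p in [(252,147.5),(318.5,147.5),(318.5,213),(252.5,213)]: print(plane(K,CT,p,.07,True).round(4))
    for p in [(272,231),(300,231),(271,325),(302,325)]: print('arm',plane(K,CT,p,.048,True).round(4))
E
```

```text
[[-0.0007, -0.9565, -0.2919, 0.0738], [1.0, -0.0007, -0.0001, 0.0006], [-0.0001, -0.2919, 0.9565, -0.0705], [0.0, 0.0, 0.0, 1.0]]
-1 2503.5 [284.6 272.4] (270, 230, 33, 95) [-0.0028  0.0002  0.07  ]
-1 4302.0 [285.2 180.4] (252, 148, 68, 67) [0.0429 0.0005 0.07  ]
20 802.5 [285.5 181.3] (271, 167, 30, 30) [0.0425 0.0006 0.07  ]
[ 0.0576 -0.0139  0.07  ]
[0.0576 0.015  0.07  ]
[0.0277 0.0157 0.07  ]
[ 0.0278 -0.0144  0.07  ]
arm [ 0.0276 -0.0047  0.048 ]
arm [0.0275 0.0063 0.048 ]
arm [-0.0184 -0.006   0.048 ]
arm [-0.0184  0.008   0.048 ]
```

View pics/w5c.png

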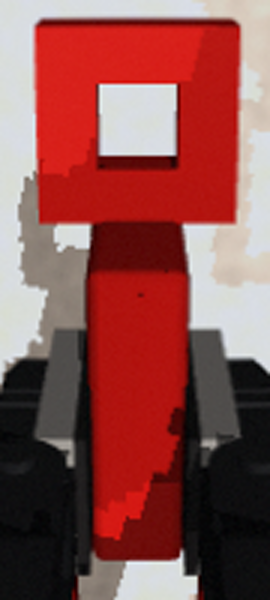

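Call:
{"api": "apply_moves", "payload": {"moves": [0,0,0,-1.8,4.8,-1.5,0,0,0,0,-1.8,4.8,-0.5,0,0,0,0,-1.8,4.8,0,0,0,0,0,-1.8,4.8,0,0,0,0,0,-1.8,4.8,0,0]}}

```text
time_s: 6.02
eef_pos: [0.561, -0.066, 0.2178]
tool_rot: [[0.971, 0.24, -0.004], [0.24, -0.971, 0.001], [-0.003, -0.002, -1.0]]
force: [0.3, 1.3, -1.5]
gripper_width: 0.0129
```

Call:
{"api": "apply_moves", "payload": {"moves": [0,0,0,-1.8,4.7,0,0,0,0,0,-1.9,4.6,0,0,0,0,4.5,0,0,0,0,0,0,4.5,0,0,0,0,0,0,0,0,0,0,0]}}

```text
time_s: 6.65
eef_pos: [0.5478, -0.1637, 0.2179]
tool_rot: [[0.996, 0.085, -0.003], [0.085, -0.996, 0.002], [-0.003, -0.002, -1.0]]
force: [-0.0, 0.8, -1.8]
gripper_width: 0.0132
```

Call:
{"api": "apply_moves", "payload": {"moves": [0,0,0,0,0,0,0,0,0,0,0,0,0,0]}}

```text
time_s: 6.9
eef_pos: [0.5487, -0.1636, 0.2195]
tool_rot: [[0.996, 0.086, -0.001], [0.086, -0.996, 0.0], [-0.001, -0.0, -1.0]]
force: [0.4, 0.2, -2.4]
gripper_width: 0.0129
```

```bash
python3 - <<'E'
from h import *
im,K,P=snap("wrist","w6"); o=get_obs(); print(np.round(o["eef_pos"],4),np.round(o["tool_rot"],3).tolist(),o["gripper_width"],np.round(o["force"],2),np.round(o["q"],2))
X=o["tool_rot"][:,0] if hasattr(o["tool_rot"],"shape") else np.array(o["tool_rot"])[:,0];print(np.degrees(np.arctan2(X[1],X[0])))
E
```

```text
[ 0.5488 -0.1637  0.2196] [[0.996, 0.086, -0.0], [0.086, -0.996, 0.0], [-0.0, -0.0, -1.0]] 0.013152815692989308 [-0.55 -0.   -1.57] [-0.5   0.26  1.69  0.    1.19  0.99]
4.932855801723648
```

View pics/w6.png

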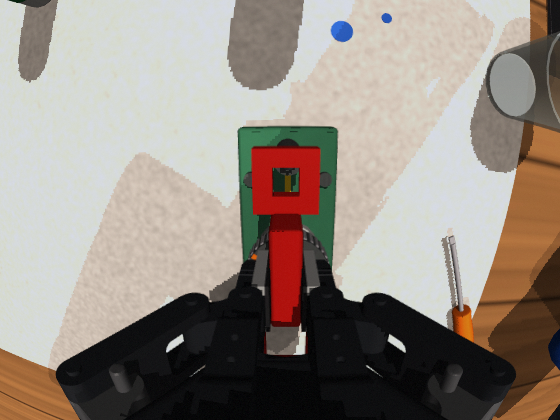

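The green plate is square under the key. The post tip at about (288,143) is just beyond the end plate because of perspective from height. I'll correct by about 2 mm, go lower and check again.

Call:
{"api": "apply_moves", "payload": {"moves": [0,0,0,-0.18,0.17,0,0,0,0,0,0,0,2.0,0,0,0,0,0,0,1.8,0,0,0,0,0,0,0,0,0,0,0,0,0,0,0]}}

```text
time_s: 7.58
eef_pos: [0.5474, -0.1659, 0.1822]
tool_rot: [[0.996, 0.085, 0.0], [0.085, -0.996, -0.0], [0.0, 0.0, -1.0]]
force: [-0.8, -0.4, -1.4]
gripper_width: 0.0127
```

```bash
python3 - <<'E'
from h import *
im,K,P=snap("wrist","w7"); 
for i in range(3):
    o=get_obs(); print(np.round(o["eef_pos"],4),np.round(P[:3,3],4),np.round(o["force"],2))
    if i==0: s,Ks,Ps=snap("scene","s7")
    if i==1: t,_,_=snap("top","t7")
a=cv2.resize(im[130:230,235:335],None,fx=4,fy=4,interpolation=cv2.INTER_CUBIC)
b=cv2.resize(s[190:290,150:250],None,fx=4,fy=4,interpolation=cv2.INTER_CUBIC)
cv2.imwrite("pics/w7c.png",np.hstack([a,b]))
E
```

```text
[ 0.5476 -0.166   0.1825] [ 0.6211 -0.1603  0.2526] [-0.3   0.06 -1.19]
[ 0.5477 -0.166   0.1827] [ 0.6211 -0.1603  0.2526] [ 0.07 -0.47 -2.33]
[ 0.5477 -0.166   0.1828] [ 0.6211 -0.1603  0.2526] [ 0.   -0.43 -1.81]
```

View pics/w7c.png

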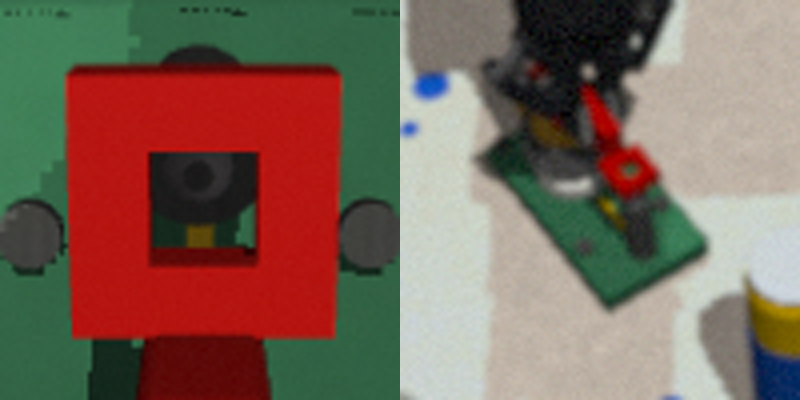

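```bash
python3 - <<'E'
from h import *
im,K,P=load("w7");CT=np.load("CT.npy")
uv=(235+(197+.5)/4-.5,130+(176+.5)/4-.5)
for z in (.0917,.0935): print(plane(K,CT,uv,z,True).round(4))
f=lambda x,y:(235+(x+.5)/4-.5,130+(y+.5)/4-.5)
E_=np.mean([plane(K,CT,f(*p),.07,True) for p in [(67,74),(341,74),(336,338),(73,338)]],0);print('end',E_.round(4))
print('hole',np.mean([plane(K,CT,f(*p),.07,True) for p in [(149,152),(259,152)]],0).round(4))
# tang: visible? print predicted target
E
```

```text
[ 0.0417 -0.0002  0.0917]
[ 0.0413 -0.0002  0.0935]
end [0.0423 0.0007 0.07  ]
hole [0.0486 0.0007 0.07  ]
```

View pics/w7.png

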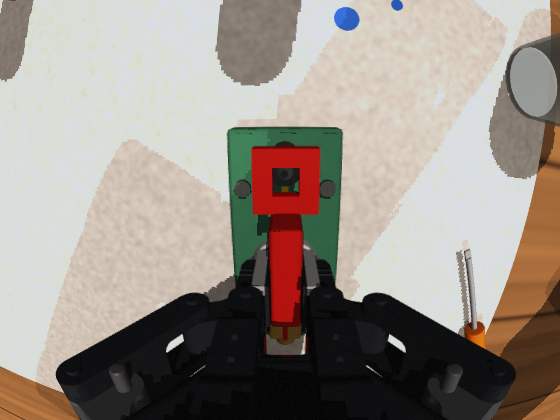

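The post tip is at tool (41.5, -0.2) mm and the end hole at (42.5, 0.6) mm, so the correction is (-0.9, -0.7) mm. The world estimate agrees within about 0.3 mm. Lowering slowly.

Call:
{"api": "apply_moves", "payload": {"moves": [0,0,0,-0.09,-0.07,0,0,0,0,0,0,0,0.6,0,0,0,0,0,0,0.5,0,0,0,0,0,0,0.4,0,0,0,0,0,0,0,0]}}

```text
time_s: 8.35
eef_pos: [0.5459, -0.165, 0.1662]
tool_rot: [[0.996, 0.085, -0.001], [0.085, -0.996, 0.001], [-0.001, -0.001, -1.0]]
force: [0.2, -0.1, -1.4]
gripper_width: 0.0134
```

Call:
{"api": "apply_moves", "payload": {"moves": [0,0,0,0,0,0.3,0,0,0,0,0,0,0.3,0,0,0,0,0,0,0.2,0]}}

```text
time_s: 8.72
eef_pos: [0.5462, -0.1652, 0.1587]
tool_rot: [[0.996, 0.085, -0.0], [0.085, -0.996, 0.0], [-0.0, -0.0, -1.0]]
force: [-0.3, 0.6, -1.5]
gripper_width: 0.0127
```

```bash
python3 - <<'E'
from h import *
im,K,P=snap("wrist","w8"); 
for i in range(2):
    o=get_obs(); print(np.round(o["eef_pos"],4),np.round(o["force"],2),np.round(o["ft_torque"],2))
    if i==0: s,Ks,Ps=snap("scene","s8")
a=cv2.resize(im[130:350,235:335],None,fx=2.5,fy=2.5,interpolation=cv2.INTER_CUBIC)
b=cv2.resize(s[180:290,150:250],None,fx=5,fy=5,interpolation=cv2.INTER_CUBIC)
cv2.imwrite("pics/w8c.png",np.hstack([a,b]))
E
```

```text
[ 0.546  -0.1651  0.1584] [ 0.45 -0.08 -1.49] [0.01 0.03 0.01]
[ 0.5461 -0.1651  0.1586] [-0.06  0.91 -1.69] [ 0.03 -0.03 -0.04]
```

View pics/w8c.png

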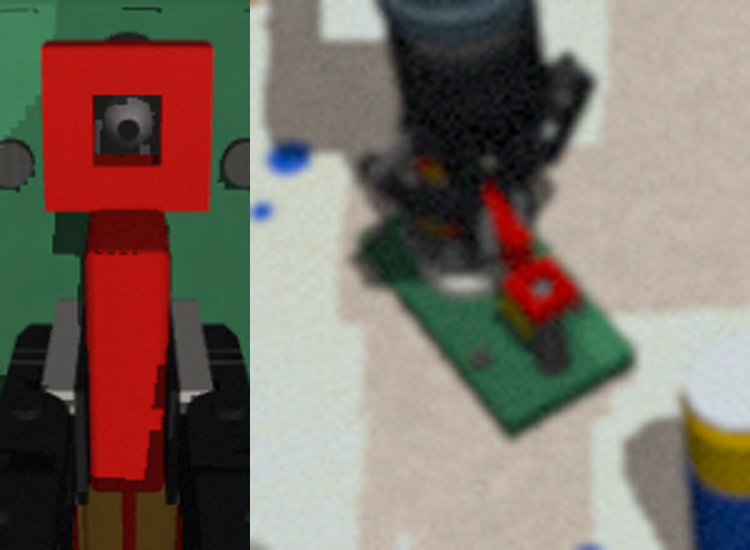

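The pin shows through the end hole at crop (128,128). The underside is at about 78.5 mm, below the tang top, with no contact force, so the key is going on freely. I'll finish seating it.

Call:
{"api": "apply_moves", "payload": {"moves": [0,0,0,0,0,0.15,0,0,0,0,0,0,0.1,0,0,0,0,0,0,0.1,0,0,0,0,0,0,0,0]}}

```text
time_s: 9.32
eef_pos: [0.5464, -0.1652, 0.1564]
tool_rot: [[0.996, 0.085, 0.0], [0.085, -0.996, -0.0], [0.0, 0.0, -1.0]]
force: [-2.9, 0.9, 6.2]
gripper_width: 0.0129
```

```bash
python3 - <<'E'
from h import *
o=get_obs(); print(np.round(o["eef_pos"],4),np.round(o["force"],2),np.round(o["ft_torque"],2))
E
```

```text
[ 0.5464 -0.1652  0.1564] [-2.92  0.95  6.18] [0.28 0.51 0.03]
```

Contact is at TCP z = 0.1564, so the underside is at about 76 mm. Releasing and lifting to check.

Call:
{"api": "apply_moves", "payload": {"moves": [0,0,0,0,0,0,0.25,0,0,0,0,0,0,0.5,0,0,0,0,0,0,1,0,0,0,0,0,0,1,0,0,0,0,0,0,1]}}

```text
time_s: 9.95
eef_pos: [0.5462, -0.1652, 0.1553]
tool_rot: [[0.996, 0.085, -0.0], [0.085, -0.996, 0.0], [-0.0, -0.0, -1.0]]
force: [0.3, 0.2, 0.4]
gripper_width: 0.0853
```

Call:
{"api": "apply_moves", "payload": {"moves": [0,0,0,0,0,-2,1,0,0,0,0,0,-4,1,0,0,0,-4,0,-4,1,0,0,0,-4,0,-3,1,0,0,0,-2,0,0,1]}}

```text
time_s: 10.58
eef_pos: [0.4462, -0.1743, 0.2882]
tool_rot: [[0.996, 0.085, 0.004], [0.085, -0.996, -0.003], [0.004, 0.004, -1.0]]
force: [-0.1, -0.3, 0.1]
gripper_width: 0.0852
```

Call:
{"api": "apply_moves", "payload": {"moves": [0,0,0,0,0,0,1,0,0,0,0,0,0,1]}}

```text
time_s: 10.82
eef_pos: [0.447, -0.1737, 0.2853]
tool_rot: [[0.996, 0.085, 0.0], [0.085, -0.996, 0.0], [0.0, -0.0, -1.0]]
force: [0.7, -0.3, -0.2]
gripper_width: 0.0853
```

```bash
python3 - <<'E'
from h import *
im,K,P=snap("wrist","w9"); o=get_obs(); print(np.round(o["eef_pos"],4),np.round(o["force"],2),np.round(o["q"],3))
cv2.imwrite("pics/w9c.png",cv2.resize(im[50:250,190:390],None,fx=3,fy=3,interpolation=cv2.INTER_CUBIC))
E
```

```text
[ 0.4471 -0.1736  0.2851] [-0.14  1.07 -0.38] [-0.619 -0.018  1.86   0.     1.3    0.867]
```

View pics/w9c.png

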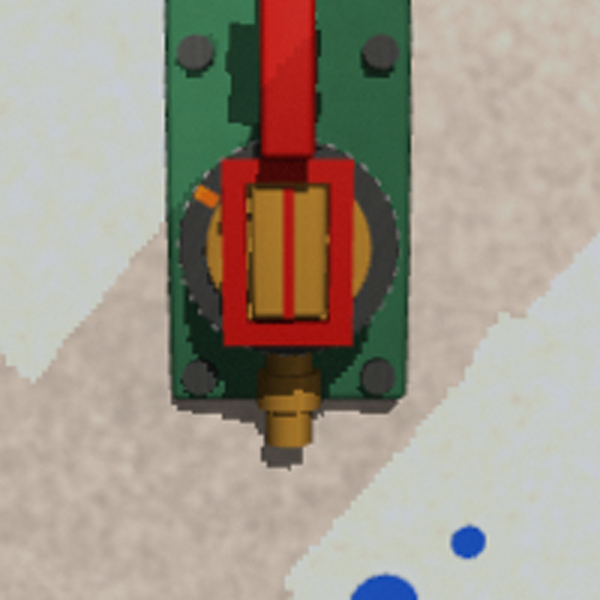

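The key lies over the tang with the brass flats through its head hole (crop 289,250) and the red line upright. Checking the ring centre, the barrel line angle and the key's height.

```bash
python3 - <<'E'
from h import *
im,K,P=load("w9")
f=lambda x,y:(190+(x+.5)/3-.5,50+(y+.5)/3-.5)
L=plane(K,P,f(180,246),.072,True);R=plane(K,P,f(398,246),.072,True);print('ring',L.round(4),R.round(4),((L+R)/2).round(4),np.linalg.norm(L-R).round(4))
a=plane(K,P,f(288,190),.09,True);b=plane(K,P,f(290,317),.09,True);d=a-b;print('line',((a+b)/2).round(4),np.degrees(np.arctan2(d[1],d[0])))
h=np.array([plane(K,P,f(*p),.086,True) for p in[(222,160),(354,160),(354,346),(222,346)]]);print('head',h.mean(0).round(4),[np.linalg.norm(h[i]-h[(i+1)%4]).round(4) for i in range(4)])
d=h[0]+h[1]-h[2]-h[3];print(np.degrees(np.arctan2(d[1],d[0])))
s,Ks,Ps=snap("scene","s9");t,Kt,Pt=snap("top","t9")
# predicted hole outline in scene if seated
c=np.array([.502,-.170]);X=np.array([.9962,.0872]);Y=np.array([-.0872,.9962])
S=5;v=cv2.resize(s[170:290,140:260],None,fx=S,fy=S,interpolation=cv2.INTER_CUBIC)
cv2.imwrite("pics/s9c.png",v)
for nm,(x,y,z) in {"endcorner+":(103,15,86),"end-":(103,-15,86),"end--":(73,-15,86),"armfar":(73,0,108),"headcorner":(-26,18,86),"pin":(88,0,91)}.items():
    X3=np.r_[c+X*x/1e3+Y*y/1e3,z/1e3]; uv=proj(Ks,Ps,X3); print(nm,((uv-[140,170])*S+2).round(0))
E
```

```text
ring [ 0.4996 -0.1387  0.072 ] [ 0.5049 -0.2017  0.072 ] [ 0.5022 -0.1702  0.072 ] 0.0632
line [ 0.501  -0.1703  0.09  ] 5.732359189030196
head [ 0.5008 -0.17    0.086 ] [np.float64(0.0359), np.float64(0.0519), np.float64(0.037), np.float64(0.0519)]
4.831351345729112
endcorner+ [382. 340.]
end- [333. 367.]
end-- [303. 331.]
armfar [323. 292.]
headcorner [259. 190.]
pin [341. 330.]
```

View pics/s9c.png

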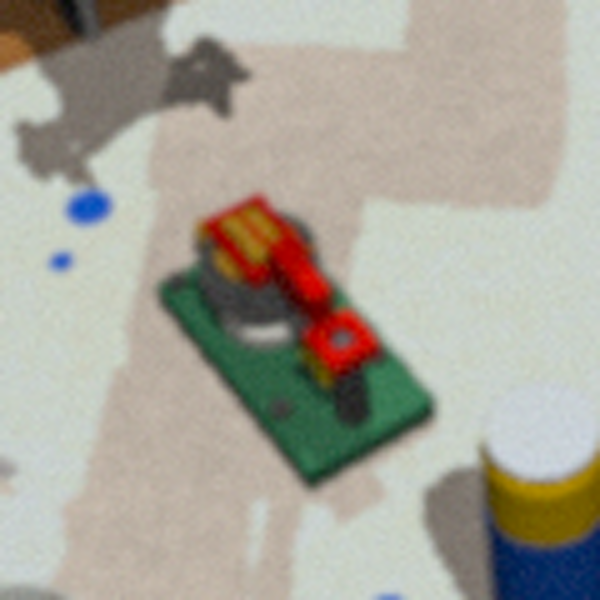

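View pics/w9.png

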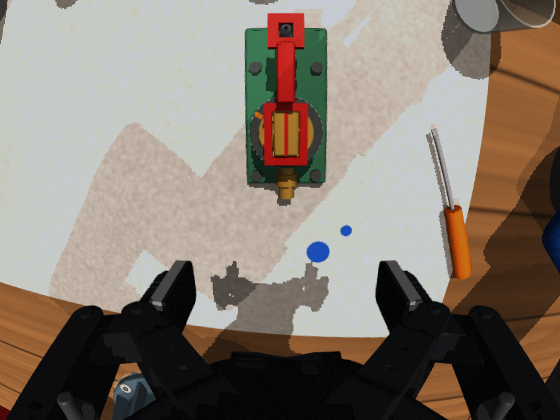

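The key is seated: in the scene view its end plate and pin match the prediction for z = 76 mm with a uniform offset of about 1 px. The ring centre measures (0.502, -0.170) and 63 mm across. Now I'll go over the ring, wind the tool back 35° and descend.

Call:
{"api": "apply_moves", "payload": {"moves": [0,0,0,2.7,0.06,2,1,0,0,0,2.75,0,2,1,0,0,-9,0,0,0,1,0,0,-9,0,0,0,1,0,0,-9,0,0,0,1]}}

```text
time_s: 11.6
eef_pos: [0.5014, -0.1693, 0.2446]
tool_rot: [[0.846, 0.533, -0.001], [0.533, -0.846, 0.001], [-0.001, -0.001, -1.0]]
force: [0.7, -0.1, 0.3]
gripper_width: 0.0853
```

Call:
{"api": "apply_moves", "payload": {"moves": [0,0,-8,0,0,0,1,0,0,0,0,0,3,1,0,0,0,0,0,2,1,0,0,0,0,0,0,1,0,0,0,0,0,0,1]}}

```text
time_s: 12.22
eef_pos: [0.5015, -0.1697, 0.1958]
tool_rot: [[0.767, 0.641, 0.0], [0.641, -0.767, -0.0], [0.0, 0.0, -1.0]]
force: [1.0, -0.2, 0.1]
gripper_width: 0.0855
```

```bash
python3 - <<'E'
from h import *
im,K,P=snap("wrist","w10"); o=get_obs(); T=np.array(o["tool_rot"]);d=np.array([.5015,-.1696,.12])-np.array(o["eef_pos"]); print(np.round(o["eef_pos"],4),'shift tool cm',(T.T@d*100).round(2),np.degrees(np.arctan2(T[1,0],T[0,0])),T[2].round(4),np.round(o["q"],3))
E
```

```text
[ 0.5017 -0.1699  0.1962] shift tool cm [ 0.   -0.04  7.62] 39.88811908038732 [ 4.0e-04  1.3e-03 -1.0e+00] [-0.551  0.205  1.813  0.     1.122  0.324]
```

View pics/w10.png

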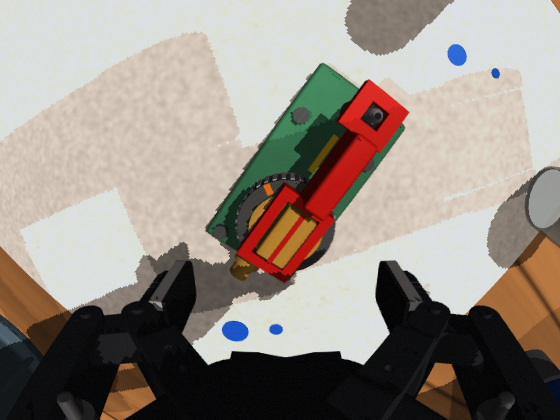

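The tool is centred over the ring, wound back 35°. The jaws' axis clears the key's arm. Descending.

Call:
{"api": "apply_moves", "payload": {"moves": [0,0,0,0,0,3,1,0,0,0,0,0,3,1,0,0,0,0,0,1.6,1,0,0,0,0,0,0,1], "squeeze": 70}}

```text
time_s: 12.78
eef_pos: [0.5007, -0.1695, 0.119]
tool_rot: [[0.767, 0.641, -0.001], [0.641, -0.767, 0.001], [-0.0, -0.001, -1.0]]
force: [0.1, 0.6, 0.2]
gripper_width: 0.0853
```

```bash
python3 - <<'E'
from h import *
im,K,P=snap("wrist","w11"); o=get_obs(); T=np.array(o["tool_rot"]);d=np.array([.5015,-.1696,.12])-np.array(o["eef_pos"]); print(np.round(o["eef_pos"],4),(T.T@d*100).round(2),np.round(o["force"],2),np.round(o["ft_torque"],3))
E
```

```text
[ 0.5013 -0.1698  0.1199] [ 0.03 -0.01 -0.01] [-0.55  0.   -0.36] [-0.008 -0.065 -0.029]
```

View pics/w11.png

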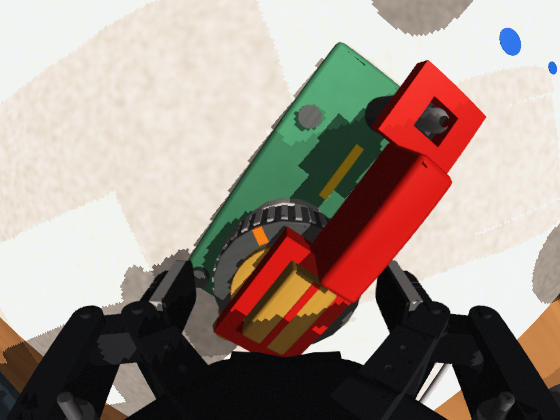

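The fingers straddle the ring and clear the key, and the force is zero. Closing on the rim.

Call:
{"api": "apply_moves", "payload": {"moves": [0,0,0,0,0,0,0,0,0,0,0,0,0,0,0,0,0,0,0,0,0,0,0,0,0,0,0,0]}}

```text
time_s: 13.32
eef_pos: [0.5017, -0.1699, 0.1214]
tool_rot: [[0.767, 0.641, 0.002], [0.641, -0.767, -0.001], [0.001, 0.002, -1.0]]
force: [-3.5, 2.2, 8.9]
gripper_width: 0.0617
```

```bash
python3 - <<'E'
from h import *
im,K,P=snap("wrist","w12"); o=get_obs(); print(np.round(o["eef_pos"],4),o["gripper_width"],np.round(o["force"],2),np.round(o["ft_torque"],3))
E
```

```text
[ 0.5017 -0.1699  0.1213] 0.0619702335730412 [-3.59  1.35  8.48] [0.254 0.412 0.01 ]
```

View pics/w12.png

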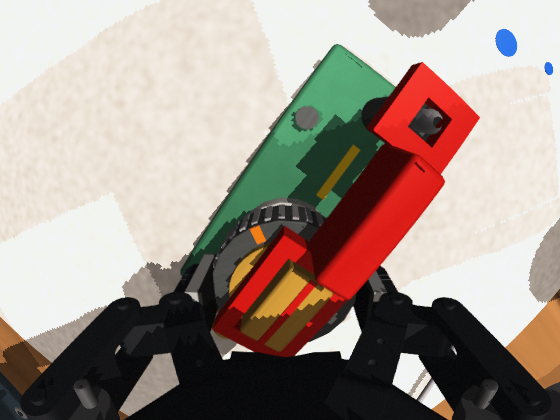

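The rim is gripped at about 62 mm and the torque is about 0. Turning clockwise (positive about tool z).

Call:
{"api": "apply_moves", "payload": {"moves": [0,0,4,0,0,0,0,0,0,4,0,0,0,0,0,0,4,0,0,0,0,0,0,4,0,0,0,0,0,0,4,0,0,0,0]}}

```text
time_s: 14.0
eef_pos: [0.5016, -0.1698, 0.1213]
tool_rot: [[0.941, 0.338, 0.001], [0.338, -0.941, -0.001], [0.001, 0.001, -1.0]]
force: [-3.7, 2.5, 9.3]
gripper_width: 0.0619
```

```bash
cat > st.py <<'E'
from h import *
import sys
o=get_obs();T=np.array(o["tool_rot"]);print(o["time_s"],np.round(o["eef_pos"],4),'yaw',np.degrees(np.arctan2(T[1,0],T[0,0])).round(2),'w',round(o["gripper_width"],4),np.round(o["force"],2),np.round(o["ft_torque"],3))
if len(sys.argv)>1: snap("wrist",sys.argv[1])
E
python3 st.py w13
```

```text
14.0 [ 0.5016 -0.1698  0.1213] yaw 19.78 w 0.0619 [-3.68  2.52  9.33] [0.348 0.465 0.174]
```

View pics/w13.png

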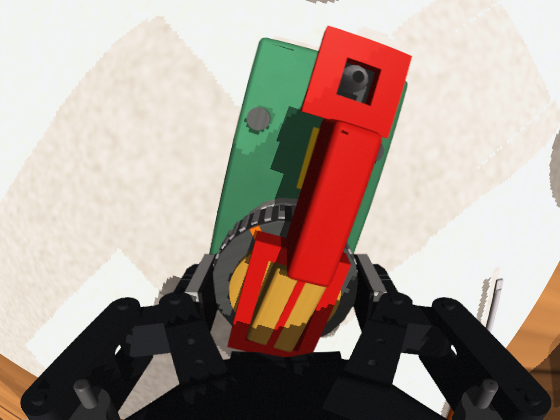

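Torque is 0.17 N m, the running value. The orange mark turns with the jaws and the key is still on, with its play taken up. Continuing.

Call:
{"api": "apply_moves", "payload": {"moves": [0,0,4,0,0,0,0,0,0,4,0,0,0,0,0,0,4,0,0,0,0,0,0,4,0,0,0,0]}}

```text
time_s: 14.55
eef_pos: [0.5015, -0.1697, 0.1213]
tool_rot: [[0.998, 0.066, 0.001], [0.066, -0.998, -0.001], [0.001, 0.001, -1.0]]
force: [-3.3, 3.2, 8.9]
gripper_width: 0.0619
```

```bash
python3 st.py
```

```text
14.55 [ 0.5015 -0.1697  0.1213] yaw 3.79 w 0.0619 [-3.28  3.19  8.88] [0.321 0.56  0.15 ]
```

Call:
{"api": "apply_moves", "payload": {"moves": [0,0,3,0,0,0,0,0,0,3,0,0,0,0]}}

```text
time_s: 14.8
eef_pos: [0.5015, -0.1696, 0.1213]
tool_rot: [[0.999, -0.038, 0.001], [-0.038, -0.999, -0.001], [0.001, 0.001, -1.0]]
force: [-3.4, 3.8, 10.2]
gripper_width: 0.0617
```

```bash
python3 st.py w14
```

```text
14.8 [ 0.5015 -0.1696  0.1213] yaw -2.18 w 0.0617 [-3.36  3.75 10.19] [0.343 0.617 0.122]
```

View pics/w14.png

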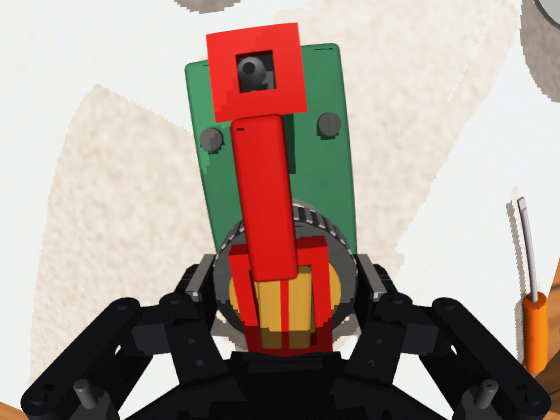

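Call:
{"api": "apply_moves", "payload": {"moves": [0,0,2,0,0,0,0,0,0,2,0,0,0,0,0,0,2,0,0,0,0]}}

```text
time_s: 15.22
eef_pos: [0.5015, -0.1696, 0.1213]
tool_rot: [[0.99, -0.142, 0.001], [-0.142, -0.99, -0.001], [0.001, 0.0, -1.0]]
force: [-3.2, 3.7, 9.8]
gripper_width: 0.062
```

```bash
python3 st.py
```

```text
15.225 [ 0.5015 -0.1696  0.1213] yaw -8.15 w 0.062 [-3.23  3.71  9.85] [0.344 0.618 0.13 ]
```

Call:
{"api": "apply_moves", "payload": {"moves": [0,0,2,0,0,0,0,0,0,2,0,0,0,0,0,0,2,0,0,0,0]}}

```text
time_s: 15.6
eef_pos: [0.5015, -0.1695, 0.1213]
tool_rot: [[0.97, -0.244, 0.001], [-0.244, -0.97, -0.001], [0.001, 0.0, -1.0]]
force: [-3.5, 3.6, 9.5]
gripper_width: 0.0619
```

```bash
python3 st.py
```

```text
15.6 [ 0.5015 -0.1695  0.1213] yaw -14.14 w 0.0619 [-3.47  3.61  9.5 ] [0.359 0.606 0.192]
```

Call:
{"api": "apply_moves", "payload": {"moves": [0,0,1.5,0,0,0,0,0,0,1.5,0,0,0,0,0,0,0,0,0,0,0]}}

```text
time_s: 15.98
eef_pos: [0.5015, -0.1695, 0.1213]
tool_rot: [[0.956, -0.294, 0.001], [-0.294, -0.956, -0.001], [0.001, 0.0, -1.0]]
force: [-3.1, 4.0, 10.0]
gripper_width: 0.0619
```

```bash
python3 st.py w15
```

```text
15.975 [ 0.5015 -0.1695  0.1213] yaw -17.1 w 0.0619 [-3.09  4.04 10.  ] [0.428 0.708 0.073]
```

View pics/w15.png

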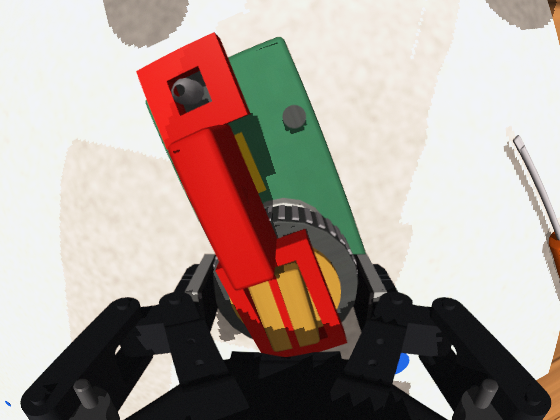

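Not seated yet: the torque is about 0.1 N m at 57° turned. The key plate's corner is getting close to the left finger, so I'll open, wind back 40° at this height and regrip.

Call:
{"api": "apply_moves", "payload": {"moves": [0,0,0,0,0,0,0.9,0,0,0,0,0,0,1,0,0,0,0,0,0,1,0,0,0,0,0,0,1]}}

```text
time_s: 16.52
eef_pos: [0.501, -0.1697, 0.1194]
tool_rot: [[0.956, -0.295, -0.0], [-0.295, -0.956, -0.0], [-0.0, 0.0, -1.0]]
force: [-0.0, -0.3, 0.0]
gripper_width: 0.0854
```

```bash
python3 st.py w16
```

```text
16.525 [ 0.501  -0.1697  0.1194] yaw -17.13 w 0.0854 [-0.01 -0.34  0.04] [-0.043 -0.085 -0.023]
```

Call:
{"api": "apply_moves", "payload": {"moves": [0,0,-8,0,0,0,1,0,0,-8,0,0,0,1,0,0,-8,0,0,0,1,0,0,-8,0,0,0,1,0,0,-8,0,0,0,1]}}

```text
time_s: 17.2
eef_pos: [0.5009, -0.1697, 0.1193]
tool_rot: [[0.92, 0.393, -0.0], [0.393, -0.92, 0.0], [-0.0, -0.0, -1.0]]
force: [0.3, 0.2, 0.8]
gripper_width: 0.0852
```

```bash
python3 st.py w17
```

```text
17.2 [ 0.5009 -0.1697  0.1193] yaw 23.13 w 0.0852 [0.28 0.19 0.77] [-0.001 -0.008  0.036]
```

View pics/w17.png

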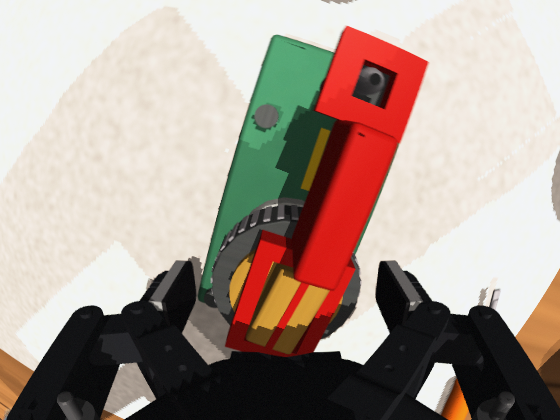

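The fingers opened cleanly, with zero force and the key still in place. Regripping and running on.

Call:
{"api": "apply_moves", "payload": {"moves": [0,0,0,0,0,0,0,0,0,0,0,0,0,0,0,0,0,0,0,0,0,0,0,0,0,0,0,0]}}

```text
time_s: 17.75
eef_pos: [0.501, -0.1697, 0.1199]
tool_rot: [[0.922, 0.387, 0.0], [0.387, -0.922, -0.0], [-0.0, 0.0, -1.0]]
force: [-2.2, 1.0, 6.0]
gripper_width: 0.0619
```

Call:
{"api": "apply_moves", "payload": {"moves": [0,0,2,0,0,0,0,0,0,2,0,0,0,0,0,0,2,0,0,0,0]}}

```text
time_s: 18.12
eef_pos: [0.501, -0.1696, 0.1199]
tool_rot: [[0.958, 0.287, -0.0], [0.287, -0.958, 0.0], [-0.0, -0.0, -1.0]]
force: [-1.1, 0.6, 5.2]
gripper_width: 0.0621
```

```bash
python3 st.py
```

```text
18.125 [ 0.501  -0.1696  0.1199] yaw 16.7 w 0.0621 [-1.12  0.57  5.21] [0.287 0.335 0.138]
```

Call:
{"api": "apply_moves", "payload": {"moves": [0,0,2,0,0,0,0,0,0,2,0,0,0,0]}}

```text
time_s: 18.38
eef_pos: [0.501, -0.1696, 0.12]
tool_rot: [[0.976, 0.22, -0.0], [0.22, -0.976, 0.0], [-0.0, -0.0, -1.0]]
force: [-2.4, 0.9, 6.2]
gripper_width: 0.062
```

```bash
python3 st.py
```

```text
18.375 [ 0.501  -0.1696  0.12  ] yaw 12.69 w 0.062 [-2.39  0.93  6.24] [0.384 0.356 0.219]
```

Call:
{"api": "apply_moves", "payload": {"moves": [0,0,1.5,0,0,0,0,0,0,1.5,0,0,0,0]}}

```text
time_s: 18.62
eef_pos: [0.501, -0.1695, 0.12]
tool_rot: [[0.986, 0.169, -0.0], [0.169, -0.986, 0.0], [-0.0, -0.0, -1.0]]
force: [-2.5, 1.8, 5.6]
gripper_width: 0.062
```

```bash
python3 st.py
```

```text
18.625 [ 0.501  -0.1695  0.12  ] yaw 9.75 w 0.062 [-2.54  1.79  5.56] [0.365 0.363 0.463]
```

It has seated: the torque is rising, at 0.46 N m. Adding about 2.5° more.

Call:
{"api": "apply_moves", "payload": {"moves": [0,0,1.2,0,0,0,0,0,0,1.2,0,0,0,0,0,0,0,0,0,0,0]}}

```text
time_s: 19.0
eef_pos: [0.501, -0.1694, 0.12]
tool_rot: [[0.992, 0.129, -0.0], [0.129, -0.992, -0.0], [-0.0, -0.0, -1.0]]
force: [-1.5, 2.3, 6.0]
gripper_width: 0.0619
```

```bash
python3 st.py w18; python3 st.py
```

```text
19.0 [ 0.501  -0.1694  0.12  ] yaw 7.42 w 0.0619 [-1.5   2.34  6.03] [0.466 0.347 0.576]
19.05 [ 0.501  -0.1695  0.12  ] yaw 7.43 w 0.0623 [-1.91  2.19  5.73] [0.444 0.298 0.598]
```

View pics/w18.png

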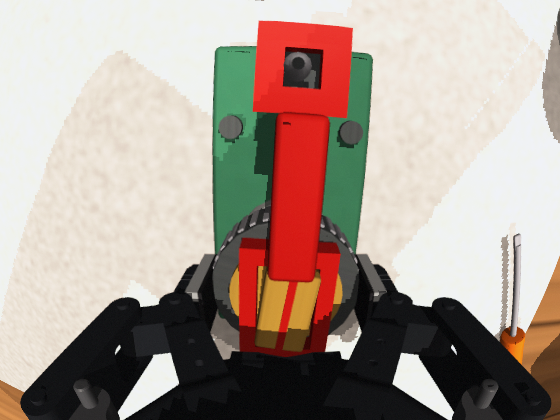

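Torque is 0.59 N m and the barrel has turned only within the key's play. A little more, towards 0.8.

Call:
{"api": "apply_moves", "payload": {"moves": [0,0,1.0,0,0,0,0,0,0,1.0,0,0,0,0,0,0,0,0,0,0,0]}}

```text
time_s: 19.42
eef_pos: [0.501, -0.1694, 0.1199]
tool_rot: [[0.995, 0.095, -0.0], [0.095, -0.995, -0.0], [-0.0, 0.0, -1.0]]
force: [-1.9, 1.9, 5.1]
gripper_width: 0.0617
```

```bash
python3 st.py w19; python3 st.py
```

```text
19.425 [ 0.501  -0.1694  0.1199] yaw 5.45 w 0.0617 [-1.9   1.89  5.1 ] [0.435 0.268 0.74 ]
19.475 [ 0.501  -0.1694  0.12  ] yaw 5.45 w 0.0618 [-1.63  1.85  6.9 ] [0.42  0.318 0.805]
```

Torque is 0.74 to 0.80 N m, about right. Letting go and lifting off.

Call:
{"api": "apply_moves", "payload": {"moves": [0,0,0,0,0,0,0.9,0,0,0,0,0,0,1,0,0,0,0,0,0,1,0,0,0,0,0,0,1]}}

```text
time_s: 19.98
eef_pos: [0.501, -0.1697, 0.1193]
tool_rot: [[0.995, 0.095, 0.0], [0.095, -0.995, -0.0], [0.0, 0.0, -1.0]]
force: [-0.5, 0.3, 0.5]
gripper_width: 0.0853
```

Call:
{"api": "apply_moves", "payload": {"moves": [0,0,0,0,0,-3,1,0,0,0,0,0,-5,1,0,0,0,-3,0,-5,1,0,0,0,-3,0,-3,1,0,0,0,0,0,0,1]}}

```text
time_s: 20.6
eef_pos: [0.4412, -0.1762, 0.2822]
tool_rot: [[0.996, 0.094, 0.004], [0.094, -0.996, -0.003], [0.004, 0.004, -1.0]]
force: [-0.5, -0.6, -0.7]
gripper_width: 0.0854
```

Call:
{"api": "apply_moves", "payload": {"moves": [0,0,0,0,0,0,1]}}

```text
time_s: 20.72
eef_pos: [0.4412, -0.1753, 0.2789]
tool_rot: [[0.995, 0.095, 0.0], [0.095, -0.995, 0.0], [0.0, -0.0, -1.0]]
force: [-0.4, -0.0, -0.3]
gripper_width: 0.0856
```

```bash
python3 st.py w20; python3 - <<'E'
from h import *
im,K,P=load("w20");s,_,_=snap("scene","s20");snap("top","t20")
cv2.imwrite("pics/w20c.png",np.hstack([cv2.resize(im[20:270,190:390],None,fx=2,fy=2,interpolation=cv2.INTER_CUBIC),cv2.resize(s[175:275,150:250],None,fx=4,fy=5,interpolation=cv2.INTER_CUBIC)]))
E
```

```text
20.725 [ 0.4412 -0.1753  0.2789] yaw 5.44 w 0.0856 [-0.4  -0.03 -0.32] [-0.034  0.041 -0.036]
```

View pics/w20c.png

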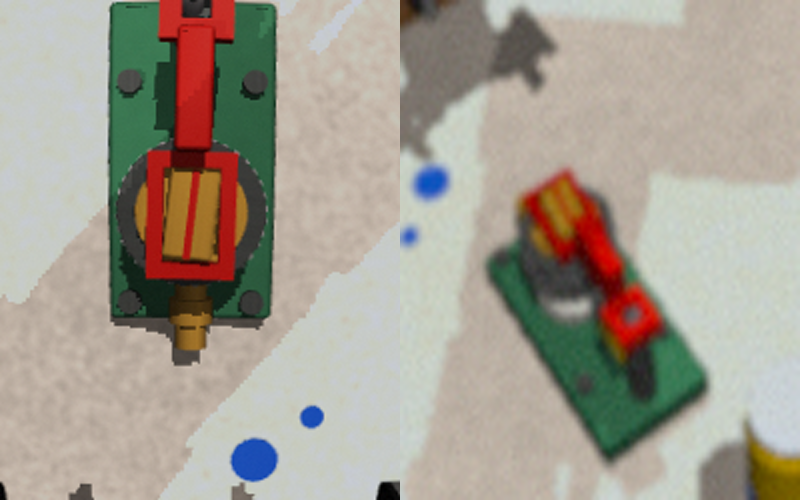

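View pics/s20.png

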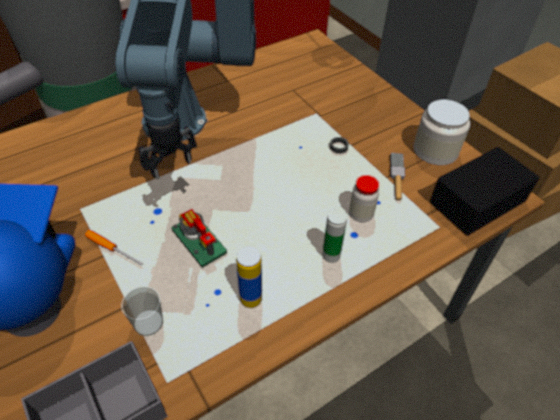

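The ring is locked, the key lies in place and the bystanders are where they were. Measuring the barrel angle and checking the key before handing in.

```bash
python3 - <<'E'
from h import *
f=lambda x,y:(190+(x+.5)/2-.5,20+(y+.5)/2-.5)
im,K,P=load("w20")
h=np.array([plane(K,P,f(*p),.086,True) for p in[(147,152),(237,152),(235,281),(147,277)]]);d=h[0]+h[1]-h[2]-h[3];print('head',h.mean(0).round(4),np.degrees(np.arctan2(d[1],d[0])),[np.linalg.norm(h[i]-h[(i+1)%4]).round(4) for i in range(4)])
a=plane(K,P,f(195.5,172),.09,True);b=plane(K,P,f(188,261),.09,True);d=a-b;print('line',np.degrees(np.arctan2(d[1],d[0])),np.linalg.norm(d),((a+b)/2).round(4))
a0,b0=load("s9")[0],load("s20")[0];D=cv2.absdiff(cv2.GaussianBlur(a0,(5,5),0),cv2.GaussianBlur(b0,(5,5),0)).max(2)>40
n,l,st,ce=cv2.connectedComponentsWithStats(D.astype(np.uint8));print([list(s) for s in st[1:] if s[4]>15])
E
```

```text
head [ 0.5008 -0.1704  0.086 ] 4.971244486412754 [np.float64(0.0358), np.float64(0.0527), np.float64(0.036), np.float64(0.051)]
line 0.6457881085588205 0.035786001583280755 [ 0.5006 -0.1705  0.09  ]
[[np.int32(143), np.int32(0), np.int32(30), np.int32(2), np.int32(44)]]
```

```bash
python3 -c "
from cell import close_job; print(close_job())"
```

```text
the job is handed in; nothing more can be done
None
```

The flow adjuster is locked at its setting and the job is handed in, after about 21 s of the 72 s allowed. I fitted the red key fully down over the flats and the stop post. I then turned the lock ring clockwise in two grips until it seated, let go and backed off.

**Last checks:**
- **Ring torque:** it rose steadily after seating, and the last two readings were 0.74 and 0.80 N m. Readings while running varied by about 0.05 N m. I did not measure how tight the ring stayed after release.
- **Barrel:** the last picture put it about 4.4° (0.08 rad) clockwise of the setting, inside the key's play and under the 0.2 rad limit.
- **Key:** the head plate measured 36 x 52 mm when taken at its fully-on height, about 1 mm from the barrel axis and aligned with the housing.
- **Bystanders:** comparing the scene pictures from before and after turning the ring showed no change except at the arm itself. I compared the earlier part only by eye and saw nothing moved.

**Checks that disagreed:**
- **Post tip:** one early two-view measurement came out at 81 mm instead of 91 mm because I picked the wrong pixel. A re-picked pixel agreed within about 1 px.
- **Scene camera:** it sat about 1 to 2 pixels off from the wrist camera's prediction throughout.

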